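# Press the bearing end cover home

### The job

On one of the two green bearing units the orange end cover still stands proud of the housing. Hold the blue-handled seating driver upright, set its foot centrally on that cover and press straight down until the cover snaps fully home, its lip against the housing; do not push the cover with the gripper itself, and do not press on the other unit, which is finished. Then stand the driver upright on the bench again and let go.

Things in the scene. Friction and masses are not known exactly. Their poses are not given: they have to be found in the camera images.
- driver_grip (a point): Seating driver, loose, standing upright on its foot on the bench. Round foot 48 mm in diameter and 14 mm high (white face below, aluminium above), then a round blue handle 26 mm in diameter with black rings, up to 80 mm above the underside; 0.11 to 0.22 kg. This point is on its axis half-way up, 40 mm above the underside, on the handle (a good place to grip from above); z points up the handle.
- cover_top (a point): Centre of the top of the orange end cover that stands proud. The cover's lip is a disc 52 mm in diameter and 4 mm thick, with a narrower white plug below that shows under the lip while it stands proud. Its housing is a green bearing unit fixed to the bench: flange 96 x 96 x 14 mm with four bolts, round boss 64 mm in diameter whose top face is 40 mm above the bench. The top of the cover is 53 to 56 mm above the bench while proud, 44 mm when home (lip resting on the boss).
- cover (a joint): Travel of that cover straight down into its housing: 0.012 = fully home, against a solid stop (m); it starts between 0 and 0.003. The snap fit is stiff: it moves only under a push of about 12 N or more (press with up to 20 to 25 N), and stays where it is pushed to.
- finished_unit: The other bearing unit, alike in every way and fixed to the bench, but its orange cover is already home (top 44 mm above the bench). The origin is the centre of its underside, on the bench.
Mind the look-alikes: they are no part of the job. There is more than one size of the part that bears driver_grip; the job needs the larger.

How it is judged:
By the outcome, as a careful person would: the job done as asked, in the order asked, and still so for the second after the job is handed in, with the robot touching nothing.
It also fails if it takes over 40 s, if anything falls off the work surface, if the arm or the gripper's body presses on something with over 40 N, if the wrist force passes 120 N, or if a joint passes its speed limit or range.

### The arm

A 6-joint arm with a two-finger parallel gripper is mounted at the origin on a cart in front of the work surface, level with it; the furniture and walls round the work are solid. World frame = base frame: x ahead of the robot, y to its left, z up, the work surface at z = 0. Lengths are in m, angles in rad, forces in N, time in s.
With the tool pointing down it reaches from about 0.275 to 0.975 m from the base axis. Payload 8.4 kg.
Tool frame: the origin (TCP) lies midway between the tips of the shut fingers; the grasp point (between the pads) lies 19 mm behind it; z points along the fingers, y is the line along which they close (so a half turn about z gives the same grasp; the last joint's range is limited). The gripper opens to 92 mm and grips with 3 to 60 N. Pads are 20 mm wide; open, the fingers measure 128 mm over their backs; the gripper's body (75 mm by 189 mm) begins 69 mm behind the grasp point.
Start: joints at [-0.002, 0.353, 1.633, -0, 1.155, -0.002], TCP at [0.625, -0, 0.215] pointing down, gripper open.
Joint ranges: [-2.63, 2.63], [-0.92, 2.1], [0.06, 2.66], [-1.3, 4.44], [0, 2.69], [-3.02, 3.02]. Speed limits (rad/s): [2.22, 2.22, 2.79, 3.14, 3.14, 3.14].

### API

Orientations are given as a unit quaternion [x, y, z, w].
In Python, from rig import robot, optics gives the robot as it stands.
- The arm moves only by the tool send_rows, never from a script. Its argument "increments" is a list of rows, each a list of 3 entries, a list of its own where there are three numbers: the opening in per cent of the stroke, from 0 (shut) to 100 (fully open), then the shift along the tool's x, y, z in mm, then the turn, a rotation vector about the tool's x, y, z in degrees. In form: [[hand, [x, y, z], [rx, ry, rz]], ...]. A call has 1 to 10 rows; each row shifts and turns the commanded pose from where the row before left it, along the tool's axes as they then stand; what a row does not reach is not made up. A row lasts 1/12 s, in which the tool goes at most 41.7 mm and 7.16 degrees, less where a joint would pass 70% of its speed; a pose out of reach is approached as far as the arm can. A call is refused whole if a number of a shift passes 41.7 or a number of a turn 7.16, either way. A call with a gripper value outside its range is refused whole. The fingers move at their own pace and stop on an object; "force" is the grip in N (left out, the last holds). Time passes only in rows, so rows that do not move let the fingers close. It gives the time, the measured TCP pose, the force, the opening and the grip force at its end, in the units of the state.
- robot.get_obs(): the state, without advancing time (a new reading comes with each control period).
- optics.camera(name): name is "scene" or "side" or "wrist"; returns a dict with "color" (420x560x3 uint8, blue, green, red), "depth" (420x560 float32, m along the optical axis (not along the pixel's ray), 0 where there is no reading), "camera_matrix" (3x3 intrinsics, pixels), "D" ([k1, k2, p1, p2, k3] as OpenCV has them; the pictures are not rectified), "world_from_camera" (4x4, takes a point from camera to world coordinates); the wrist camera has in their place "mount" (4x4, takes a point from camera to tool coordinates, whose origin is the TCP and whose axes are the flange's). Camera axes: x right, y up, looking along -z (the intrinsics and any distortion apply to the point x, -y, -z); pixel columns grow to the right and rows downward; lengths in m; the calibration is good to about 2 mm. A picture is of the moment at which its call begins: read the wrist's pose just before it.
- robot.finish_job(): hands the job in; it is judged then, once.
The state is a dict: "clock": time; "q": joint angles; "qd": joint speeds; "effort": joint torques, N m; "eef_pos": TCP position; "tool_rot": TCP orientation; "ft_force": force on the tool from outside, world axes, zero at the start; "torque": the same for the moment, N m; "finger_gap": opening from 0.0 (shut) to 1.0 (fully open); "finger_force": force on a finger pad.
Only numpy, scipy, OpenCV 4.12 (cv2) and the standard library are available. Lean on these libraries where they do the work, as an engineer would, in place of code of your own. Each camera call takes 0.05 s, during which the arm holds its last target. There are 200 camera calls.

## Working session

There is one attempt and no reset: what is moved stays moved. The work goes in short steps, Python scripts to look and compute and a tool call to move; the robot and the scene stay as the last step left them, time stands still between calls to the robot, and variables do not carry over. Pictures are saved under pics/ and viewed, at most 10 in all, crops included, and the job is handed in when it is done.

Besides the shell and the picture viewer there is one more tool, called after "Request:" as name([rows], argument=value, ...), one row to a line, values as JSON. send_rows: Moves the arm, as the interface text tells. Its arguments: {"type":"object","properties":{"increments":{"type":"array","items":{"type":"array"}},"force":{"type":"number"}},"required":["increments"]}

```bash
mkdir -p pics; cat > h.py <<'E'
import numpy as np, cv2
from rig import robot, optics
from scipy.spatial.transform import Rotation as R
def shot(n):
    o=robot.get_obs(); c=optics.camera(n)
    if n=="wrist":
        T=np.eye(4);T[:3,:3]=R.from_quat(o["tool_rot"]).as_matrix();T[:3,3]=o["eef_pos"];c["T"]=T@c["mount"]
    else: c["T"]=c["world_from_camera"]
    return c
def cloud(c):
    h,w=c["depth"].shape; u,v=np.meshgrid(np.arange(w),np.arange(h))
    p=cv2.undistortPoints(np.stack([u,v],-1).reshape(-1,1,2).astype(np.float64),np.array(c["camera_matrix"]),np.array(c["D"])).reshape(h,w,2)
    d=c["depth"]; P=np.stack([p[...,0]*d,-p[...,1]*d,-d],-1)
    W=P@c["T"][:3,:3].T+c["T"][:3,3]; W[d==0]=np.nan
    return W
E
python3 - <<'E'
from h import *
print(robot.get_obs())
a=[shot(n) for n in("scene","side","wrist")]
for n,c in zip(("scene","side","wrist"),a):
    cv2.imwrite(f"pics/{n}0.png",c["color"]); W=cloud(c)
    hsv=cv2.cvtColor(c["color"],cv2.COLOR_BGR2HSV)
    for nm,lo,hi in(("orange",5,22),("green",40,85),("blue",95,130)):
        m=((hsv[...,0]>=lo)&(hsv[...,0]<=hi)&(hsv[...,1]>110)&(hsv[...,2]>50)).astype(np.uint8)
        k,l,s,ce=cv2.connectedComponentsWithStats(m)
        for i in range(1,k):
            if s[i,4]>60:
                p=W[l==i]; p=p[~np.isnan(p[:,0])]
                if len(p): print(n,nm,ce[i].round(),s[i,4],np.median(p,0).round(3),p.min(0).round(3),p.max(0).round(3))
E
```

```text
{'clock': 0.0, 'q': array([-2.37503864e-03,  3.53635167e-01,  1.63413670e+00, -1.33738964e-05,
        1.15521532e+00, -2.36666592e-03]), 'qd': array([ 0.00156069, -0.00067532, -0.00025326, -0.00058563,  0.00030272,
       -0.00119364]), 'effort': array([-2.43486713e-03, -5.93846583e+01, -3.34216332e+01,  6.94100303e-02,
        2.34022352e-02, -1.15005114e-04]), 'eef_pos': array([6.24494557e-01, 1.24053008e-05, 2.13870715e-01]), 'tool_rot': array([ 7.07107658e-01,  7.07105561e-01, -4.96207121e-04, -4.89895839e-04]), 'ft_force': array([-0.56443133,  0.35639861, -0.5568127 ]), 'torque': array([0.01429552, 0.02125924, 0.00758633]), 'finger_force': 0.0, 'finger_gap': 0.9990795135573237}
scene orange [238.  83.] 102 [0.673 0.018 0.33 ] [ 0.604 -0.022  0.31 ] [0.702 0.036 0.336]
scene orange [337. 145.] 125 [ 0.708 -0.547  0.016] [ 0.674 -0.566  0.001] [ 0.755 -0.533  0.025]
scene orange [333. 186.] 152 [ 0.464 -0.121  0.054] [ 0.439 -0.271 -0.002] [ 0.568 -0.093  0.057]
scene orange [202. 256.] 300 [0.493 0.338 0.044] [ 0.467  0.251 -0.003] [0.585 0.363 0.046]
scene orange [174. 349.] 72
[... 2332 characters left out ...]
6  0.04 ] [ 0.408 -0.141  0.012] [ 0.476 -0.091  0.043]
wrist blue [21. 52.] 4068 [-0.332  0.307 -0.839] [-0.451  0.106 -0.847] [0.349 0.488 0.003]
wrist blue [157.  40.] 556 [0.504 0.153 0.058] [ 0.468  0.146 -0.   ] [0.51  0.178 0.061]
wrist blue [502. 132.] 2343 [0.879 0.071 0.026] [ 0.874 -0.088 -0.   ] [0.948 0.125 0.037]
wrist blue [161. 132.] 861 [0.508 0.066 0.08 ] [0.455 0.048 0.001] [0.515 0.078 0.083]
wrist blue [ 43. 257.] 6644 [-0.423 -0.518 -0.839] [-0.684 -0.727 -0.85 ] [0.569 0.032 0.31 ]
wrist blue [281. 252.] 61 [ 0.626 -0.089  0.016] [ 0.613 -0.106 -0.001] [ 0.64  -0.086  0.036]
wrist blue [524. 280.] 227 [ 0.947 -0.123  0.035] [ 0.89  -0.128  0.025] [ 0.992 -0.119  0.037]
```

View pics/side0.png

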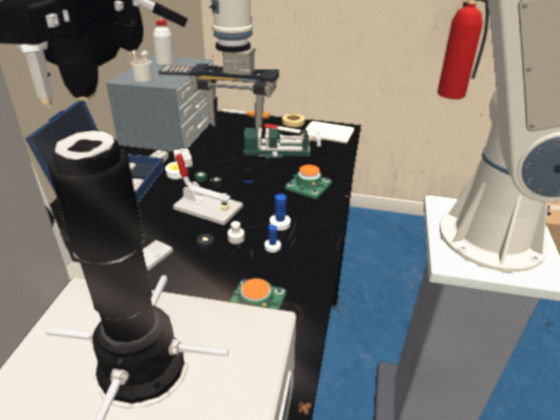

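View pics/wrist0.png

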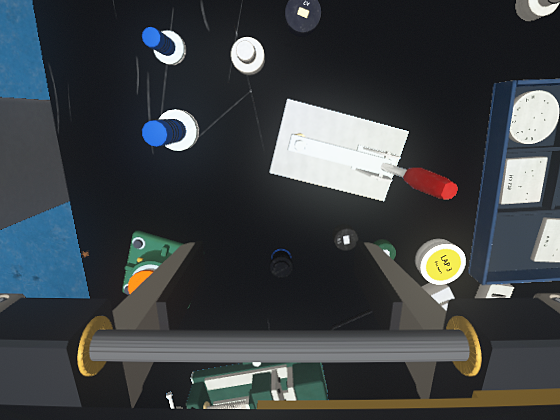

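```bash
cat > m.py <<'E'
from h import *
from scipy.optimize import least_squares
def top(W,hsv,hue,xy,rad,zlo,zhi):
    m=(hsv[...,0]>=hue[0])&(hsv[...,0]<=hue[1])&(hsv[...,1]>110)&(np.hypot(W[...,0]-xy[0],W[...,1]-xy[1])<rad)&(W[...,2]>zlo)&(W[...,2]<zhi)
    p=W[m]
    if len(p)<15: return None
    h=cv2.convexHull(p[:,:2].astype(np.float32)); c,r=cv2.minEnclosingCircle(h)
    return len(p),np.round(c,4),round(r,4),p.mean(0).round(4)
def run(cams):
  for n in cams:
    c=shot(n); W=cloud(c); hsv=cv2.cvtColor(c["color"],cv2.COLOR_BGR2HSV)
    print(n,"driver",top(W,hsv,(95,130),(.5,.068),.03,.074,.087))
    print(n,"small",top(W,hsv,(95,130),(.5,.157),.03,.054,.068))
    print(n,"cover",top(W,hsv,(3,22),(.464,-.12),.045,.050,.060))
    print(n,"done",top(W,hsv,(3,22),(.493,.336),.045,.038,.05))
    f=W[(np.hypot(W[...,0]-.5,W[...,1]-.068)<.04)&(W[...,2]>.009)&(W[...,2]<.02)]
    if len(f): print("foot",len(f),f.min(0).round(4),f.max(0).round(4))
    for (x0,x1,y0,y1) in((.34,.59,-.2,-.04),(.4,.6,-.02,.13)):
      q=W[(W[...,0]>x0)&(W[...,0]<x1)&(W[...,1]>y0)&(W[...,1]<y1)]; print("zmax",np.nanmax(q[:,2]) if len(q) else None)
if __name__=="__main__": run(("scene","side","wrist"))
E
python3 m.py
```

```text
scene driver (56, array([0.503 , 0.0691]), 0.0141, array([0.5008, 0.0703, 0.0782]))
scene small (31, array([0.5009, 0.1585]), 0.0102, array([0.499 , 0.1586, 0.0572]))
scene cover (128, array([ 0.4646, -0.1172]), 0.0293, array([ 0.4621, -0.1185,  0.0541]))
scene done (272, array([0.4939, 0.3352]), 0.0296, array([0.4914, 0.3391, 0.0439]))
foot 121 [0.4795 0.0459 0.0092] [0.5263 0.0926 0.0195]
zmax 0.05745994934202425
zmax 0.5227749719829136
side driver (65, array([0.5032, 0.0685]), 0.0137, array([0.5025, 0.0693, 0.078 ]))
side small (33, array([0.5007, 0.1578]), 0.0093, array([0.5013, 0.158 , 0.0562]))
side cover (156, array([ 0.4616, -0.1225]), 0.0294, array([ 0.4633, -0.1204,  0.0528]))
side done (431, array([0.4929, 0.3347]), 0.0289, array([0.4923, 0.3368, 0.0427]))
foot 143 [0.48   0.0469 0.009 ] [0.5266 0.0918 0.0198]
zmax 0.05596972107871456
zmax 0.49158477443080817
wrist driver (595, array([0.5026, 0.0655]), 0.013, array([0.5036, 0.0657, 0.0805]))
wrist small (337, array([0.5   , 0.1549]), 0.0097, array([0.5008, 0.1549, 0.0585]))
wrist cover (274, array([ 0.454 , -0.1132]), 0.0224, array([ 0.4516, -0.1089,  0.0551]))
wrist done None
foot 730 [0.4839 0.0421 0.0091] [0.5265 0.0892 0.0199]
zmax 0.05731867901191767
zmax 0.3408483058028917
```

Request:
send_rows([
  [100, [-12, -16, -4], [0, 0, 0]],
  [100, [-20, -27, -5], [0, 0, 0]],
  [100, [-20, -27, -5], [0, 0, 0]],
  [100, [-20, -27, -5], [0, 0, 0]],
  [100, [-20, -27, -5], [0, 0, 0]],
  [100, [-15, -20, -5], [0, 0, 0]],
  [100, [-12, -17, 0], [0, 0, 0]],
  [100, [0, 0, 0], [0, 0, 0]],
  [100, [0, 0, 0], [0, 0, 0]],
])

```text
clock: 1.05
eef_pos: [0.4637, -0.1194, 0.2439]
tool_rot: [0.708, 0.707, 0.0, 0.0]
ft_force: [0.7, -0.1, 0.3]
finger_gap: 1.001
finger_force: 0.0
```

```bash
python3 - <<'E'
import m; from h import *
m.run(["wrist"]); c=shot("wrist"); cv2.imwrite("pics/w1.png",c["color"]); print(c["T"].round(3))
E
```

```text
wrist driver (481, array([0.502 , 0.0643]), 0.0128, array([0.5016, 0.0608, 0.0806]))
wrist small None
wrist cover (1358, array([ 0.4625, -0.1227]), 0.0258, array([ 0.4624, -0.122 ,  0.0554]))
wrist done None
foot 779 [0.4784 0.0412 0.0091] [0.5253 0.0875 0.02  ]
zmax 0.37049543779350136
zmax 0.08328907077972736
[[ 1.     0.002 -0.001  0.463]
 [-0.001  0.957  0.289 -0.038]
 [ 0.001 -0.289  0.957  0.415]
 [ 0.     0.     0.     1.   ]]
```

View pics/w1.png

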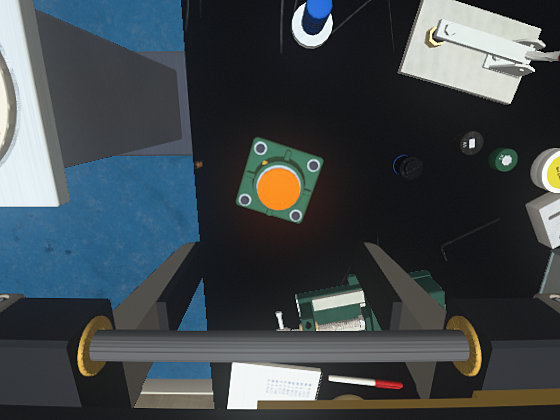

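The picture shows the proud cover at about (278,188), which measures as x=0.4625, y=-0.1225, z=0.055. The large driver is at about (315,20). I'll go above the driver next.

Request:
send_rows([
  [100, [14, 3, 0], [0, 0, 0]],
  [100, [28, 6, 5], [0, 0, 0]],
  [100, [32, 7, 10], [0, 0, 0]],
  [100, [32, 7, 10], [0, 0, 0]],
  [100, [32, 7, 10], [0, 0, 0]],
  [100, [28, 6, 10], [0, 0, 0]],
  [100, [18, 3, 10], [0, 0, 0]],
  [100, [0, 0, 0], [0, 0, 0]],
  [100, [0, 0, 0], [0, 0, 0]],
])

```text
clock: 1.9
eef_pos: [0.503, 0.0662, 0.1878]
tool_rot: [0.706, 0.708, -0.001, -0.0]
ft_force: [0.2, -0.7, 0.6]
finger_gap: 1.005
finger_force: 0.0
```

```bash
python3 - <<'E'
import m; from h import *
m.run(["wrist"]); c=shot("wrist"); cv2.imwrite("pics/w2.png",c["color"])
E
```

```text
wrist driver (530, array([0.5018, 0.0655]), 0.0126, array([0.5018, 0.0666, 0.0805]))
wrist small (289, array([0.4999, 0.1547]), 0.0089, array([0.5   , 0.1548, 0.0587]))
wrist cover (79, array([ 0.4624, -0.1424]), 0.0155, array([ 0.4629, -0.1439,  0.0549]))
wrist done None
foot 673 [0.4786 0.0497 0.0091] [0.5249 0.0888 0.0188]
zmax 0.05649270675840662
zmax 0.3147240844091497
```

View pics/w2.png

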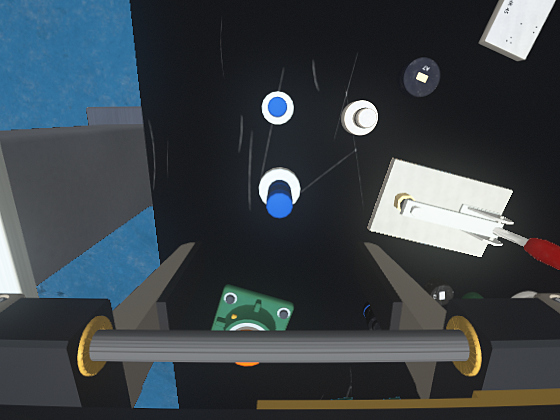

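Driver at about (280,200), under the gripper. Descending to grip it.

Request:
send_rows([
  [100, [0, -1, 15], [0, 0, 0]],
  [100, [0, 0, 30], [0, 0, 0]],
  [100, [0, 0, 30], [0, 0, 0]],
  [100, [0, 0, 30], [0, 0, 0]],
  [100, [0, 0, 25], [0, 0, 0]],
  [100, [0, 0, 20], [0, 0, 0]],
  [100, [0, 0, 14], [0, 0, 0]],
  [100, [0, 0, 0], [0, 0, 0]],
  [100, [0, 0, 0], [0, 0, 0]],
])

```text
clock: 2.75
eef_pos: [0.502, 0.0641, 0.0247]
tool_rot: [0.708, 0.707, -0.0, -0.0]
ft_force: [-0.9, -0.3, 0.0]
finger_gap: 0.998
finger_force: 0.0
```

Request:
send_rows([
  [0, [0, 0, 0], [0, 0, 0]],
  [0, [0, 0, 0], [0, 0, 0]],
  [0, [0, 0, 0], [0, 0, 0]],
  [0, [0, 0, 0], [0, 0, 0]],
  [0, [0, 0, 0], [0, 0, 0]],
  [0, [0, 0, 0], [0, 0, 0]],
  [0, [0, 0, 0], [0, 0, 0]],
  [0, [0, 0, 0], [0, 0, 0]],
  [0, [0, 0, 0], [0, 0, 0]],
  [0, [0, 0, 0], [0, 0, 0]],
], force=50)

```text
clock: 3.58
eef_pos: [0.5021, 0.065, 0.0246]
tool_rot: [0.707, 0.707, 0.0, 0.0]
ft_force: [2.9, -0.2, 1.3]
finger_gap: 0.295
finger_force: 1.3
```

Request:
send_rows([
  [0, [0, 0, 0], [0, 0, 0]],
  [0, [0, 0, 0], [0, 0, 0]],
  [0, [0, 0, 0], [0, 0, 0]],
  [0, [0, 0, 0], [0, 0, 0]],
])

```text
clock: 3.92
eef_pos: [0.502, 0.065, 0.0245]
tool_rot: [0.707, 0.707, 0.0, 0.0]
ft_force: [0.3, -0.1, -0.5]
finger_gap: 0.276
finger_force: 50.0
```

Request:
send_rows([
  [0, [0, 0, -8], [0, 0, 0]],
  [0, [0, 0, -16], [0, 0, 0]],
  [0, [0, 0, -20], [0, 0, 0]],
  [0, [0, 0, -20], [0, 0, 0]],
  [0, [0, 0, -20], [0, 0, 0]],
  [0, [0, 0, -12], [0, 0, 0]],
  [0, [0, 0, 0], [0, 0, 0]],
  [0, [0, 0, 0], [0, 0, 0]],
])

```text
clock: 4.58
eef_pos: [0.5022, 0.065, 0.1212]
tool_rot: [0.707, 0.707, 0.001, 0.0]
ft_force: [-0.6, -0.5, -1.6]
finger_gap: 0.275
finger_force: 50.0
```

```bash
cat > d.py <<'E'
from h import *
from m import top
def drv():
  o=robot.get_obs(); e=o["eef_pos"]; print(e.round(4),o["ft_force"].round(1))
  for n in("scene","side","wrist"):
    c=shot(n); W=cloud(c); hsv=cv2.cvtColor(c["color"],cv2.COLOR_BGR2HSV)
    m=(hsv[...,0]>=95)&(hsv[...,0]<=130)&(hsv[...,1]>110)&(np.hypot(W[...,0]-e[0],W[...,1]-e[1])<.03)&(abs(W[...,2]-e[2])<.08)
    if m.sum(): print(n,m.sum(),W[m].min(0).round(4),W[m].max(0).round(4))
    m=(hsv[...,1]<70)&(hsv[...,2]>120)&(np.hypot(W[...,0]-e[0],W[...,1]-e[1])<.04)&(abs(W[...,2]-(e[2]-.016))<.015)
    if m.sum(): print(n,"foot",m.sum(),W[m].min(0).round(4),W[m].max(0).round(4),W[m].mean(0).round(4))
    print(n,"cover",top(W,hsv,(3,22),(.4625,-.1215),.04,.040,.060))
    cv2.imwrite(f"pics/{n}_{o['clock']:.2f}.png",c["color"])
drv()
E
python3 d.py; ls pics
```

```text
[0.5022 0.065  0.1212] [-0.6 -0.5 -1.6]
scene 209 [0.4837 0.0576 0.1138] [0.5173 0.0822 0.1776]
scene foot 169 [0.4775 0.0466 0.0956] [0.5253 0.092  0.1149] [0.4941 0.0777 0.1069]
scene cover (129, array([ 0.4616, -0.1207]), 0.0296, array([ 0.4619, -0.1183,  0.054 ]))
side 294 [0.4869 0.0559 0.1139] [0.5151 0.0825 0.1804]
side foot 207 [0.4783 0.0538 0.0947] [0.5245 0.0918 0.1193] [0.4994 0.0786 0.1059]
side cover (159, array([ 0.4636, -0.122 ]), 0.0283, array([ 0.4631, -0.1201,  0.0527]))
wrist 4044 [0.4845 0.0538 0.1134] [0.5163 0.0793 0.1787]
wrist foot 1692 [0.4768 0.0665 0.0983] [0.5233 0.0897 0.1202] [0.5001 0.0802 0.1094]
wrist cover (719, array([ 0.4706, -0.1135]), 0.0215, array([ 0.4699, -0.1113,  0.055 ]))
scene0.png
scene_4.58.png
side0.png
side_4.58.png
w1.png
w2.png
wrist0.png
wrist_4.58.png
```

Request:
send_rows([
  [0, [-12, -2.5, 0], [0, 0, 0]],
  [0, [-25, -5, 0], [0, 0, 0]],
  [0, [-30, -6, 0], [0, 0, 0]],
  [0, [-30, -6, 0], [0, 0, 0]],
  [0, [-30, -6, 0], [0, 0, 0]],
  [0, [-28, -6, 0], [0, 0, 0]],
  [0, [-21, -4, 5], [0, 0, 0]],
  [0, [-12.5, -3, 10], [0, 0, 0]],
  [0, [0, 0, 10], [0, 0, 0]],
  [0, [0, 0, 0], [0, 0, 0]],
])

```text
clock: 5.57
eef_pos: [0.4615, -0.1239, 0.0934]
tool_rot: [0.708, 0.706, -0.001, -0.002]
ft_force: [0.5, 0.4, -1.1]
finger_gap: 0.277
finger_force: 50.0
```

```bash
python3 d.py; ls -t pics|head -3; cd pics; python3 -c "
import cv2,glob
s=cv2.imread(sorted(glob.glob('side_*'),key=lambda f:float(f[5:-4]))[-1])[110:230,240:380]; w=cv2.imread(sorted(glob.glob('wrist_*'),key=lambda f:float(f[6:-4]))[-1])
cv2.imwrite('v.png',cv2.vconcat([cv2.resize(w[120:300,140:420],(560,360)),cv2.resize(s,(560,240))[:240]]))"
```

```text
[ 0.4615 -0.1239  0.0934] [ 0.5  0.4 -1.1]
scene 190 [ 0.4477 -0.1336  0.0858] [ 0.4767 -0.1042  0.1563]
scene foot 133 [ 0.4345 -0.1384  0.07  ] [ 0.4846 -0.0963  0.0854] [ 0.4542 -0.1109  0.079 ]
scene cover (119, array([ 0.4643, -0.1195]), 0.0276, array([ 0.461 , -0.1167,  0.0539]))
side 217 [ 0.4483 -0.1264  0.0858] [ 0.4735 -0.1064  0.1526]
side foot 151 [ 0.4384 -0.1335  0.0694] [ 0.486  -0.0967  0.0923] [ 0.4608 -0.1101  0.0799]
side cover (118, array([ 0.4636, -0.1191]), 0.0267, array([ 0.4628, -0.1139,  0.0526]))
wrist 3708 [ 0.4493 -0.1342  0.0897] [ 0.4745 -0.1092  0.1587]
wrist foot 1735 [ 0.4382 -0.1215  0.0722] [ 0.4849 -0.0984  0.0907] [ 0.4616 -0.1077  0.0842]
wrist cover None
wrist_5.57.png
side_5.57.png
scene_5.57.png
```

View pics/v.png

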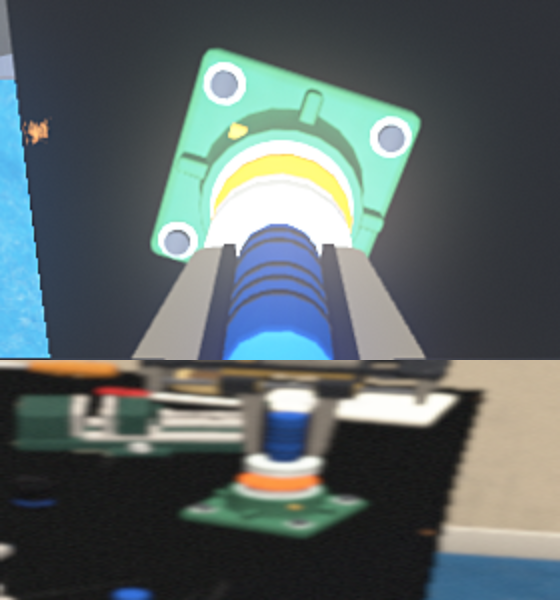

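Wrist and side crop: the white foot is concentric above the cover, at crop (283,215) and (283,470). I'll descend and press.

Request:
send_rows([
  [0, [0, 1, 5], [0, 0, 0]],
  [0, [0, 0, 5], [0, 0, 0]],
  [0, [0, 0, 2], [0, 0, 0]],
  [0, [0, 0, 1], [0, 0, 0]],
  [0, [0, 0, 1], [0, 0, 0]],
  [0, [0, 0, 1], [0, 0, 0]],
  [0, [0, 0, 0], [0, 0, 0]],
])

```text
clock: 6.3
eef_pos: [0.4645, -0.1234, 0.0805]
tool_rot: [0.707, 0.707, -0.0, -0.0]
ft_force: [-0.1, 0.9, -1.9]
finger_gap: 0.279
finger_force: 50.0
```

Request:
send_rows([
  [0, [0, -1, 1], [0, 0, 0]],
  [0, [0, 0, 1], [0, 0, 0]],
  [0, [0, 0, 1], [0, 0, 0]],
  [0, [0, 0, 1], [0, 0, 0]],
  [0, [0, 0, 0], [0, 0, 0]],
])

```text
clock: 6.72
eef_pos: [0.4634, -0.1235, 0.077]
tool_rot: [0.707, 0.707, -0.0, -0.0]
ft_force: [-2.7, 0.9, 5.2]
finger_gap: 0.276
finger_force: 50.0
```

Request:
send_rows([
  [0, [0, 0, 1], [0, 0, 0]],
  [0, [0, 0, 1], [0, 0, 0]],
  [0, [0, 0, 1], [0, 0, 0]],
  [0, [0, 0, 0], [0, 0, 0]],
])

```text
clock: 7.05
eef_pos: [0.4635, -0.1236, 0.0741]
tool_rot: [0.707, 0.707, 0.0, 0.0]
ft_force: [-2.8, 0.3, 7.2]
finger_gap: 0.272
finger_force: 50.0
```

Request:
send_rows([
  [0, [0, 0, 1], [0, 0, 0]],
  [0, [0, 0, 1], [0, 0, 0]],
  [0, [0, 0, 1], [0, 0, 0]],
  [0, [0, 0, 0], [0, 0, 0]],
])

```text
clock: 7.38
eef_pos: [0.4635, -0.1235, 0.0711]
tool_rot: [0.707, 0.707, -0.0, 0.0]
ft_force: [-2.3, 0.8, 6.6]
finger_gap: 0.276
finger_force: 50.0
```

```bash
python3 d.py; cd pics; python3 -c "
import cv2,glob
s=cv2.imread(sorted(glob.glob('side_*'),key=lambda f:float(f[5:-4]))[-1])[110:230,240:380]; w=cv2.imread(sorted(glob.glob('wrist_*'),key=lambda f:float(f[6:-4]))[-1])
cv2.imwrite('v2.png',cv2.vconcat([cv2.resize(w[120:300,140:420],(560,360)),cv2.resize(s,(560,240))[:240]]))"
```

```text
[ 0.4635 -0.1235  0.0711] [-2.3  0.8  6.6]
scene 187 [ 0.4499 -0.1316  0.0624] [ 0.4774 -0.1039  0.1282]
scene foot 154 [ 0.437  -0.1445  0.0403] [ 0.4886 -0.0897  0.0635] [ 0.4563 -0.1088  0.0549]
scene cover (37, array([ 0.4633, -0.1183]), 0.0268, array([ 0.4536, -0.1065,  0.046 ]))
side 220 [ 0.4495 -0.1342  0.0646] [ 0.4755 -0.1037  0.1329]
side foot 155 [ 0.4387 -0.1338  0.0403] [ 0.4906 -0.0902  0.0694] [ 0.4621 -0.1099  0.0564]
side cover (17, array([ 0.4645, -0.1073]), 0.0215, array([ 0.4672, -0.1023,  0.0454]))
wrist 3775 [ 0.4499 -0.1347  0.0662] [ 0.4752 -0.1096  0.1344]
wrist foot 2293 [ 0.4342 -0.1306  0.0402] [ 0.4925 -0.0948  0.07  ] [ 0.4625 -0.1076  0.0561]
wrist cover None
```

View pics/v2.png

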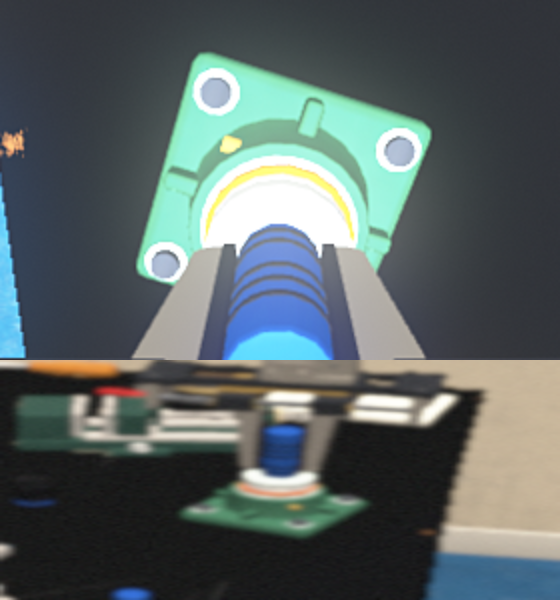

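The driver hasn't slipped in the grip, and the cover is going down: its lip is now only a thin ring at crop (283,175).

Request:
send_rows([
  [0, [0, 0, 1], [0, 0, 0]],
  [0, [0, 0, 1], [0, 0, 0]],
  [0, [0, 0, 0.5], [0, 0, 0]],
  [0, [0, 0, 0], [0, 0, 0]],
])

```text
clock: 7.87
eef_pos: [0.4635, -0.1235, 0.0687]
tool_rot: [0.707, 0.707, 0.0, 0.0]
ft_force: [-2.8, 0.4, 8.4]
finger_gap: 0.278
finger_force: 50.0
```

Request:
send_rows([
  [0, [0, 0, 0.5], [0, 0, 0]],
  [0, [0, 0, 0.5], [0, 0, 0]],
  [0, [0, 0, 0], [0, 0, 0]],
])

```text
clock: 8.12
eef_pos: [0.4635, -0.1236, 0.0684]
tool_rot: [0.707, 0.707, -0.0, 0.0]
ft_force: [-6.0, 1.2, 19.6]
finger_gap: 0.275
finger_force: 50.0
```

Request:
send_rows([
  [0, [0, 0, 0.4], [0, 0, 0]],
  [0, [0, 0, 0], [0, 0, 0]],
  [0, [0, 0, 0], [0, 0, 0]],
])

```text
clock: 8.37
eef_pos: [0.4636, -0.1236, 0.0683]
tool_rot: [0.707, 0.707, 0.0, 0.0]
ft_force: [-6.8, 1.7, 25.9]
finger_gap: 0.278
finger_force: 50.0
```

Solid stop at the home height, with the force at 26 N. Lifting and returning the driver to its original spot.

Request:
send_rows([
  [0, [0, 0, -3], [0, 0, 0]],
  [0, [0, 0, -8], [0, 0, 0]],
  [0, [0, 0, -16], [0, 0, 0]],
  [0, [0, 0, -18], [0, 0, 0]],
  [0, [0, 0, -10], [0, 0, 0]],
  [0, [0, 0, 0], [0, 0, 0]],
])

```text
clock: 8.87
eef_pos: [0.465, -0.1239, 0.1238]
tool_rot: [0.707, 0.707, 0.001, 0.002]
ft_force: [0.7, -0.1, -2.0]
finger_gap: 0.273
finger_force: 50.0
```

Request:
send_rows([
  [0, [12, 2.5, 0], [0, 0, 0]],
  [0, [25, 5, 0], [0, 0, 0]],
  [0, [30, 6, 0], [0, 0, 0]],
  [0, [30, 6, 0], [0, 0, 0]],
  [0, [30, 6, 0], [0, 0, 0]],
  [0, [28, 6, 0], [0, 0, 0]],
  [0, [21, 4, 0], [0, 0, 0]],
  [0, [12.5, 3, 0], [0, 0, 0]],
  [0, [0, 0, 0], [0, 0, 0]],
  [0, [0, 0, 0], [0, 0, 0]],
])

```text
clock: 9.7
eef_pos: [0.5016, 0.065, 0.1211]
tool_rot: [0.707, 0.708, -0.0, -0.0]
ft_force: [0.7, -0.3, -1.7]
finger_gap: 0.276
finger_force: 50.0
```

```bash
python3 d.py
```

```text
[0.5016 0.065  0.1211] [ 0.7 -0.3 -1.7]
scene 202 [0.4867 0.0544 0.1138] [0.5162 0.083  0.1789]
scene foot 172 [0.476  0.0487 0.0963] [0.5248 0.0943 0.116 ] [0.4936 0.0776 0.1068]
scene cover (127, array([ 0.4655, -0.1187]), 0.0293, array([ 0.4618, -0.118 ,  0.0439]))
side 296 [0.4869 0.0503 0.1142] [0.5147 0.0813 0.1816]
side foot 212 [0.4781 0.056  0.0944] [0.5241 0.0904 0.12  ] [0.4994 0.0784 0.1066]
side cover (154, array([ 0.4649, -0.1221]), 0.0279, array([ 0.4629, -0.12  ,  0.0425]))
wrist 4044 [0.488  0.0527 0.1158] [0.5165 0.0783 0.1797]
wrist foot 1685 [0.477  0.0652 0.0992] [0.5237 0.089  0.1201] [0.5004 0.0794 0.1108]
wrist cover (987, array([ 0.4684, -0.1209]), 0.0263, array([ 0.4695, -0.1188,  0.045 ]))
```

The cover top now reads 43.9 and 42.5 mm (scene and side), matching the finished unit in the same cameras. Setting the driver down.

Request:
send_rows([
  [0, [0, 0, 10], [0, 0, 0]],
  [0, [0, 0, 20], [0, 0, 0]],
  [0, [0, 0, 22], [0, 0, 0]],
  [0, [0, 0, 20], [0, 0, 0]],
  [0, [0, 0, 14], [0, 0, 0]],
  [0, [0, 0, 6], [0, 0, 0]],
  [0, [0, 0, 2], [0, 0, 0]],
  [0, [0, 0, 1], [0, 0, 0]],
  [0, [0, 0, 0], [0, 0, 0]],
  [0, [0, 0, 0], [0, 0, 0]],
])

```text
clock: 10.68
eef_pos: [0.5026, 0.065, 0.0274]
tool_rot: [0.707, 0.707, 0.001, 0.0]
ft_force: [0.2, -0.9, -1.5]
finger_gap: 0.277
finger_force: 50.0
```

Request:
send_rows([
  [0, [0, 0, 0.5], [0, 0, 0]],
  [0, [0, 0, 0.5], [0, 0, 0]],
  [0, [0, 0, 0], [0, 0, 0]],
])

```text
clock: 10.93
eef_pos: [0.5022, 0.0651, 0.026]
tool_rot: [0.707, 0.707, 0.0, 0.0]
ft_force: [0.8, 0.5, -2.2]
finger_gap: 0.279
finger_force: 50.0
```

Request:
send_rows([
  [0, [0, 0, 0.5], [0, 0, 0]],
  [0, [0, 0, 0.5], [0, 0, 0]],
  [0, [0, 0, 0.3], [0, 0, 0]],
  [0, [0, 0, 0], [0, 0, 0]],
  [0, [0, 0, 0], [0, 0, 0]],
])

```text
clock: 11.35
eef_pos: [0.5021, 0.0651, 0.0245]
tool_rot: [0.707, 0.707, 0.0, -0.0]
ft_force: [-1.4, 0.1, 2.8]
finger_gap: 0.275
finger_force: 50.0
```

Contact with the bench (+4 N). Releasing, then moving straight up.

Request:
send_rows([
  [35, [0, 0, 0], [0, 0, 0]],
  [40, [0, 0, 0], [0, 0, 0]],
  [60, [0, 0, 0], [0, 0, 0]],
  [90, [0, 0, 0], [0, 0, 0]],
  [90, [0, 0, 0], [0, 0, 0]],
  [90, [0, 0, 0], [0, 0, 0]],
  [90, [0, 0, 0], [0, 0, 0]],
  [90, [0, 0, 0], [0, 0, 0]],
])

```text
clock: 12.02
eef_pos: [0.502, 0.065, 0.0244]
tool_rot: [0.707, 0.707, -0.0, -0.0]
ft_force: [0.2, -0.4, -1.1]
finger_gap: 0.812
finger_force: 0.0
```

Request:
send_rows([
  [90, [0, 0, -8], [0, 0, 0]],
  [90, [0, 0, -18], [0, 0, 0]],
  [90, [0, 0, -28], [0, 0, 0]],
  [90, [0, 0, -30], [0, 0, 0]],
  [90, [0, 0, -30], [0, 0, 0]],
  [90, [0, 0, -30], [0, 0, 0]],
  [90, [0, 0, -20], [0, 0, 0]],
  [90, [0, 0, 0], [0, 0, 0]],
  [90, [0, 0, 0], [0, 0, 0]],
])

```text
clock: 12.77
eef_pos: [0.5027, 0.0651, 0.1898]
tool_rot: [0.707, 0.707, 0.001, 0.001]
ft_force: [-0.6, 0.5, -0.5]
finger_gap: 0.903
finger_force: 0.0
```

```bash
python3 m.py; python3 -c "
from h import *
cv2.imwrite('pics/end.png',cv2.resize(shot('side')['color'][130:330,180:380],(600,600)))"
```

```text
scene driver (55, array([0.5012, 0.0703]), 0.0144, array([0.499 , 0.071 , 0.0787]))
scene small (32, array([0.4996, 0.1571]), 0.0092, array([0.4986, 0.1585, 0.057 ]))
scene cover None
scene done (272, array([0.4947, 0.338 ]), 0.0286, array([0.4914, 0.3391, 0.0439]))
foot 123 [0.4756 0.0465 0.009 ] [0.5241 0.0925 0.0195]
zmax 0.04660497802652874
zmax 0.5258526523486877
side driver (65, array([0.5025, 0.0669]), 0.0132, array([0.5015, 0.0689, 0.078 ]))
side small (33, array([0.5012, 0.1575]), 0.0089, array([0.5013, 0.158 , 0.0561]))
side cover None
side done (425, array([0.4926, 0.3343]), 0.0285, array([0.4922, 0.3368, 0.0427]))
foot 137 [0.4787 0.0467 0.0095] [0.5257 0.0916 0.0196]
zmax 0.04633681390358835
zmax 0.5128808942502036
wrist driver (541, array([0.5006, 0.0657]), 0.0128, array([0.5007, 0.0667, 0.0805]))
wrist small (294, array([0.4998, 0.1551]), 0.0089, array([0.4998, 0.1552, 0.0587]))
wrist cover None
wrist done None
foot 686 [0.477  0.0479 0.0091] [0.5244 0.0887 0.0181]
zmax 0.04658729178717402
zmax 0.31492087443764827
```

View pics/end.png

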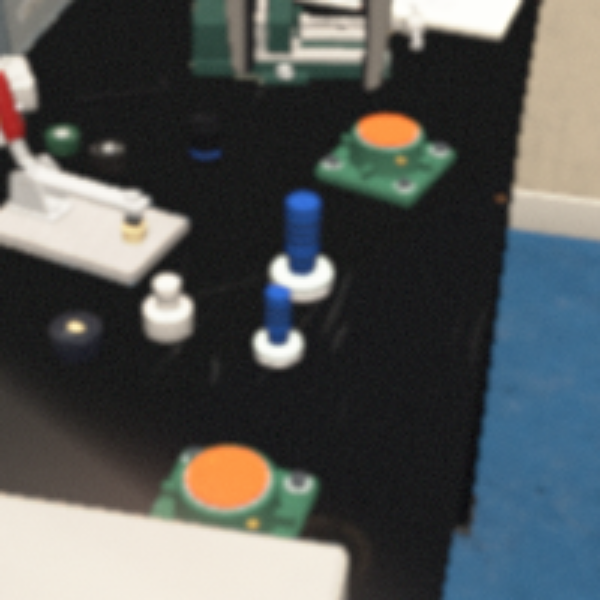

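The end picture shows the driver upright at (303,245), the cover home at (388,132), and the finished unit untouched at (228,478).

```bash
python3 -c "
from rig import robot
print(robot.finish_job())"
```

```text
the job is handed in; nothing more can be done
None
```

The proud cover is pressed home against its stop (26 N, top at 44 mm), the driver is back upright on the bench and released, and the job was handed in at about 13 s.

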